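# Walk the steel keg onto its parking ring

### The job

The steel keg with the bar handle is too heavy to lift and must not be dragged flat, so walk it on its bottom rim onto the ring printed in its spill tray, in two steps. Holding the bar, first tip it onto the rim at its left end and swing the raised right side forward to the ring's right index bar; then tip it onto that right rim and swing the raised left side forward to the left index bar. Leave it standing upright inside the ring with the bar in line with the index bars, never lifted clear of the tray, let go, and leave the small can, the jar and the bottle alone.

Things in the scene. Friction and masses are not known exactly. Their poses are not given: they have to be found in the camera images.
- keg_handle (a point): centre of the keg's level bar handle, on the keg's axis, 135 mm above its bottom. The bar is flat: 14 mm thick, 80 mm long, 24 mm high, on two posts at its ends (inner faces 32 mm from the centre), with 23 mm free below it down to the lid. Axes: y along the bar to the keg's left end, z up, x forward across the bar, away from the robot.
- keg_left (a point): point on the bottom edge of the steel keg (closed upright cylinder, 120 mm diameter, 100 mm high, about 0.85 kg, standing in the tray) under the left (+y) end of the bar, 60 mm from the keg's axis, at the height of the bottom; axes as the handle's.
- keg_right (a point): point on the keg's bottom edge under the right (-y) end of the bar, 60 mm from the keg's axis, at the height of the bottom; axes as the handle's.
- mark_left (a point): where keg_left belongs: left end of the 120 mm wide parking place, on the tray's floor. The place is printed as a flat black ring (125 mm inner diameter) with a short black index bar at its left and right ends. Axes: x forward, y from the right index bar to the left one, z up. At the start the keg's bar is parallel to this y within about 4 degrees.
- mark_right (a point): where keg_right belongs: right end of the parking place, 120 mm from mark_left; same axes. At the start it lies 110 to 130 mm from keg_left: turning the keg about 0.6 rad counter-clockwise (from above) on its left rim point brings keg_right here; turning it back clockwise on its right rim point then brings keg_left to mark_left.
- tray: fixed grey plastic spill tray, 250 x 230 mm, floor 4 mm thick (its upper side 4 mm above the worktop), lip 8 mm wide, 10 mm high; origin under its centre on the worktop, x forward, y left.
- small_can: bystander: plain steel can without handle, 70 mm diameter, 90 mm high, on the worktop left of the tray; origin at the centre of its underside.
- jar: bystander: square brown jar with a pale screw cap, 68 x 68 x 132 mm, on the worktop right of the tray; origin at the centre of its underside.
- white_bottle: bystander: white plastic bottle with a white cap, 60 mm diameter, 108 mm high, right of the tray; origin at the centre of its underside.

How it is judged:
On the way, in this order (a step that is already met when the one before it is completed fails the run):
1. the keg is tipped onto its left rim point (right rim point at least 8 mm up) while the right one is still more than 30 mm from its mark (height (world z) of keg_left below 0.009 m and height (world z) of keg_right above 0.012 m and horizontal distance between keg_right and mark_right above 0.03 m), for 0.1 s.
2. still tipped on its left rim point, which has stayed within 25 mm of its start, its right rim point has swung to within 25 mm of the right mark (height (world z) of keg_left below 0.009 m and height (world z) of keg_right above 0.012 m and horizontal distance between keg_right and mark_right below 0.025 m and distance of keg_left from where it was at the start of the episode below 0.025 m), for 0.1 s.
3. the keg is tipped onto its right rim point (left one at least 8 mm up), which is within 25 mm of the right mark, the left one still more than 25 mm from its mark (height (world z) of keg_right below 0.009 m and height (world z) of keg_left above 0.012 m and horizontal distance between keg_right and mark_right below 0.025 m and horizontal distance between keg_left and mark_left above 0.025 m), for 0.1 s.
4. still tipped on its right rim point, its left rim point has swung to within 25 mm of the left mark (height (world z) of keg_right below 0.009 m and height (world z) of keg_left above 0.012 m and horizontal distance between keg_left and mark_left below 0.025 m and horizontal distance between keg_right and mark_right below 0.025 m), for 0.1 s.
At the end, for the whole second after the job is handed in: The keg stands upright (within 3 degrees) and still on the tray's floor, released, each of its two rim points within 15 mm of its mark (horizontal distance between keg_left and mark_left below 0.015 m and horizontal distance between keg_right and mark_right below 0.015 m and angle between keg_handle's own z axis and vertical below 0.05 rad and height (world z) of each of keg_left, keg_right below 0.008 m); the robot touches nothing.
It fails at once if the keg is lifted clear: both rim points more than 15 mm above the tray's floor (height (world z) of each of keg_left, keg_right above 0.019 m).
It fails at once if the keg is dragged flat: upright within 1.7 degrees while a rim point is more than 25 mm from both its start and its mark ((angle between keg_handle's own z axis and vertical below 0.03 rad and distance of keg_left from where it was at the start of the episode above 0.025 m and horizontal distance between keg_left and mark_left above 0.025 m) or (angle between keg_handle's own z axis and vertical below 0.03 rad and distance of keg_right from where it was at the start of the episode above 0.025 m and horizontal distance between keg_right and mark_right above 0.025 m)).
It fails at once if the keg is tipped more than 35 degrees (angle between keg_handle's own z axis and vertical above 0.61 rad).
It fails at once if a bystander is moved more than 20 mm (distance of any of small_can, jar, white_bottle from where it was at the start of the episode above 0.02 m).
It also fails if it takes over 38 s, if anything falls off the work surface, if the arm or the gripper's body presses on something with over 40 N, if the wrist force passes 120 N, or if a joint passes its speed limit or range.

### The arm

A 6-joint arm with a two-finger parallel gripper is mounted at the origin on a cart in front of the work surface, level with it; the furniture and walls round the work are solid. World frame = base frame: x ahead of the robot, y to its left, z up, the work surface at z = 0. Lengths are in m, angles in rad, forces in N, time in s.
With the tool pointing down it reaches from about 0.325 to 0.875 m from the base axis. Payload 4.4 kg.
Tool frame: the origin (TCP) lies at the very end of the fingers, on their centre line; the grasp point (between the pads) lies 19 mm behind it; z points along the fingers, y is the line along which they close (so a half turn about z gives the same grasp; the last joint's range is limited). The gripper opens to 85 mm and grips with 20 to 120 N. Pads are 22 mm wide; open, the fingers measure 114 mm over their backs; the gripper's body (76 mm by 85 mm) begins 54 mm behind the grasp point. The pads swing forward as they close: fully open they stand 13 mm farther back than shut.
Start: joints at [1.119, 0.207, 1.542, -0, 1.393, -0.15], TCP at [0.171, 0.549, 0.231] pointing down, gripper open.
Joint ranges: [-2.73, 2.73], [-0.86, 2.22], [0.23, 2.46], [-1.11, 4.25], [0.08, 2.63], [-2.82, 2.82]. Speed limits (rad/s): [2.79, 2.79, 3.14, 3.14, 3.14, 3.14].

### API

Orientations are given as a 3x3 rotation matrix whose columns are the frame's x, y, z axes.
In Python, from workcell import ctrl gives the robot as it stands. The module is installed in compiled form; this text tells all that it offers.
- The arm moves only by the shell command python3 -m inch 'ROWS' [FORCE]. ROWS is JSON, a list of rows, each a list of 7 numbers: the shift along the tool's x, y, z in m, then the turn, a rotation vector about the tool's x, y, z in degrees, then the opening in per cent of the stroke, from 0 (shut) to 100 (fully open). A call has 1 to 20 rows; each row shifts and turns the commanded pose from where the row before left it, along the tool's axes as they then stand; what a row does not reach is not made up. A row lasts 1/10 s, in which the tool goes at most 50 mm and 8.59 degrees, less where a joint would pass 70% of its speed; a pose out of reach is approached as far as the arm can. A call with a gripper value outside its range is refused whole. The fingers move at their own pace and stop on an object; FORCE is the grip in N (left out, the last holds). Time passes only in rows, so rows that do not move let the fingers close. It gives the time, the measured TCP pose, the force, the opening and the grip force at its end, in the units of the state.
- ctrl.get_obs(): the state, without advancing time (a new reading comes with each control period).
- ctrl.get_image(name): name is "scene" or "top"; returns the picture (420x560x3 uint8, red, green, blue); there is no depth.
- ctrl.camera_model(name): a dict with "fx", "fy", "cx", "cy" (pixels), "xyz" and "orientation" of the camera in the world. Camera axes: x right, y up, looking along -z (the intrinsics and any distortion apply to the point x, -y, -z); pixel columns grow to the right and rows downward; lengths in m; the calibration is good to about 2 mm. A picture is of the moment at which its call begins. camera_model takes no time and is no camera call.
- ctrl.hand_in(): hands the job in; it is judged then, once.
The state is a dict: "clock": time; "joint_pos": joint angles; "qd": joint speeds; "joint_efforts": joint torques, N m; "eef_pos": TCP position; "ee_rot": TCP orientation; "force": force on the tool from outside, world axes, zero at the start; "moment": the same for the moment, N m; "gripper_width": opening from 0.0 (shut) to 1.0 (fully open); "finger_force": force on a finger pad.
Only numpy, scipy, OpenCV 4.12 (cv2) and the standard library are available. Lean on these libraries where they do the work, as an engineer would, in place of code of your own. Each camera call takes 0.05 s, during which the arm holds its last target. There are 200 camera calls.

## Working session

There is one attempt and no reset: what is moved stays moved. The work goes in short steps, Python scripts to look and compute and a shell command to move; the robot and the scene stay as the last step left them, time stands still between calls to the robot, and variables do not carry over. Pictures are saved under pics/ and viewed, at most 10 in all, crops included, and the job is handed in when it is done.

```bash
mkdir -p pics; python3 - <<'E'
from workcell import ctrl
import cv2
for n in("scene","top"):
    cv2.imwrite(f"pics/{n}0.png",ctrl.get_image(n)[:,:,::-1]); print(ctrl.camera_model(n))
o=ctrl.get_obs();print(o)
E
```

```text
{'fx': 380.40473713857295, 'fy': 380.40473713857295, 'cx': 280.5875398157936, 'cy': 206.70335979253045, 'xyz': array([0.43446487, 0.80666736, 0.73176739]), 'orientation': array([[-0.98797617,  0.11063035, -0.10800011],
       [-0.15434075, -0.66482228,  0.73088321],
       [ 0.00905698,  0.73876401,  0.67390334]])}
{'fx': 431.9636962843829, 'fy': 431.9636962843829, 'cx': 283.15930811642943, 'cy': 201.87493789109774, 'xyz': array([0.421574  , 0.13146335, 1.29333156]), 'orientation': array([[ 0.00444498,  0.9957215 , -0.09229807],
       [-0.99990969,  0.00325506, -0.01303868],
       [-0.01268246,  0.09234769,  0.99564605]])}
{'clock': 0.1, 'joint_pos': array([ 1.11850667e+00,  2.07347818e-01,  1.54281187e+00, -1.26019933e-05,
        1.39351589e+00, -1.50500447e-01]), 'qd': array([ 0.00176113,  0.000288  , -0.0035429 ,  0.00036353, -0.00188738,
        0.00089475]), 'joint_efforts': array([-7.89944170e-04, -3.84094620e+01, -2.92549700e+01, -2.65354847e-04,
        4.87878453e-03, -2.31709606e-05]), 'eef_pos': array([0.17061791, 0.54838408, 0.23023411]), 'ee_rot': array([[-9.54806742e-01,  2.97225969e-01, -8.99138095e-04],
       [ 2.97227178e-01,  9.54804941e-01, -1.87891105e-03],
       [ 3.00040337e-04, -2.06124522e-03, -9.99997831e-01]]), 'force': array([-0.58499776, -0.00432743,  0.46738915]), 'moment': array([ 0.0058228 , -0.01399707,  0.02279659]), 'finger_force': 0.0, 'gripper_width': 1.0000914030930665}
```

View pics/top0.png

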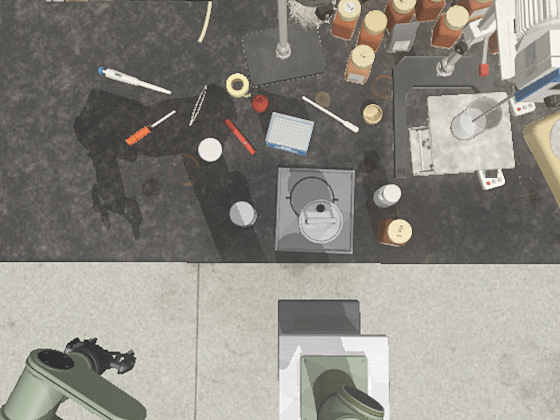

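View pics/scene0.png

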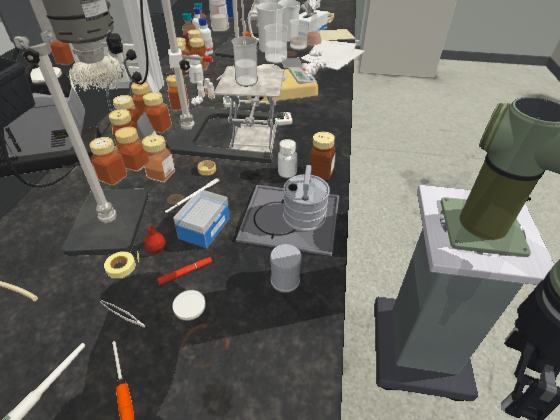

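The top view shows the keg near (320,220), the ring partly hidden around (313,197) and the tray at (276–354, 168–253). I'll enlarge both views.

```bash
python3 - <<'E'
import cv2,numpy as np
a=cv2.imread("pics/top0.png")[162:258,270:360]; b=cv2.imread("pics/scene0.png")[155:260,232:345]
a=cv2.resize(a,None,fx=6,fy=6,interpolation=cv2.INTER_CUBIC);b=cv2.resize(b,None,fx=5,fy=5,interpolation=cv2.INTER_CUBIC)
cv2.imwrite("pics/ca.png",a);cv2.imwrite("pics/cb.png",b)
E
```

```text
(no output)
```

View pics/ca.png

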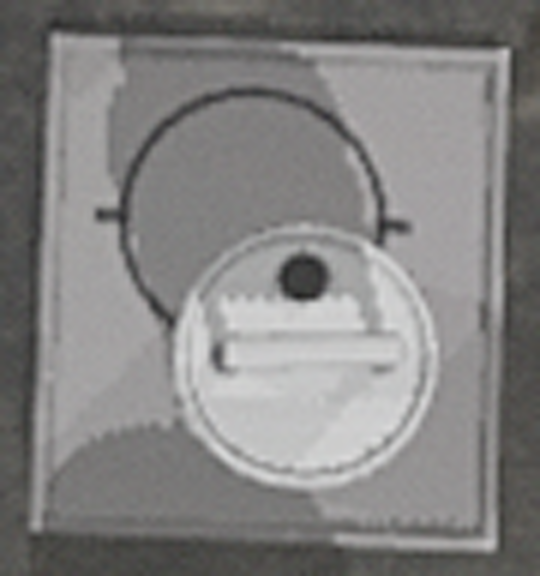

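View pics/cb.png

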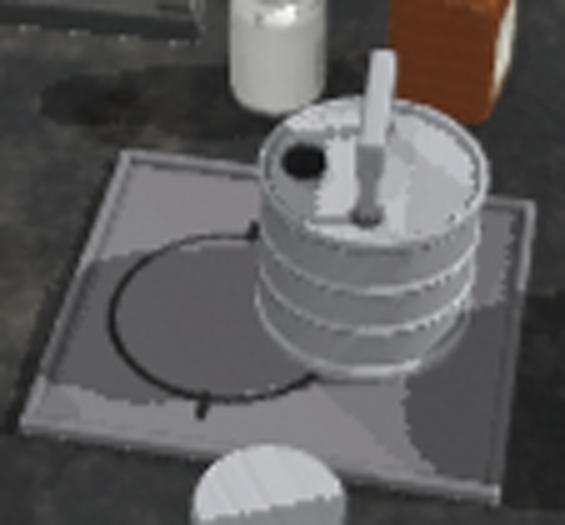

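The crops show: the index bars at about (108,214) and (398,227) in the top crop, the keg's lid circle centred on (305,357), and the bar from about (228,352) to (403,348). In the scene crop the index bars are at (203,408) and (253,232).

```bash
cat > h.py <<'E'
from workcell import ctrl
import numpy as np,cv2
def ray(cam,px,z):
    m=ctrl.camera_model(cam);d=m["orientation"]@np.array([(px[0]-m["cx"])/m["fx"],-(px[1]-m["cy"])/m["fy"],-1])
    p=m["xyz"];return p+d*(z-p[2])/d[2]
T=lambda c,z:ray("top",(270+(c[0]+.5)/6-.5,162+(c[1]+.5)/6-.5),z)
S=lambda c,z:ray("scene",(232+(c[0]+.5)/5-.5,155+(c[1]+.5)/5-.5),z)
def yaw(a,b): d=a-b;return np.degrees(np.arctan2(-d[0],d[1])) # y-axis from b to a
E
python3 - <<'E'
from h import *
np.set_printoptions(precision=4,suppress=True)
L,R=T((110,214),.004),T((396,227),.004);print("marks top",L,R,(L+R)/2,np.linalg.norm(L-R),yaw(L,R))
a,b=T((124,214),.004),T((382,226),.004);print("ring LR",(a+b)/2,np.linalg.norm(a-b))
L,R=S((203,408),.004),S((253,232),.004);print("marks scene",L,R,(L+R)/2,np.linalg.norm(L-R),yaw(L,R))
print("lid",T((305.5,357),.104),T((173,357),.104),T((438,357),.104),"S",S((374,173),.104))
L,R=T((228,354),.151),T((404,347),.151);print("bar top",L,R,(L+R)/2,np.linalg.norm(L-R),yaw(L,R))
L,R=S((371,147),.151),S((383,52),.151);print("bar sc",L,R,(L+R)/2,np.linalg.norm(L-R),yaw(L,R))
for c in[(52,36),(508,50),(494,548),(34,530)]:print("tray",T(c,.01))
E
```

```text
marks top [0.5551 0.1341 0.004 ] [ 0.549  -0.0086  0.004 ] [0.552  0.0628 0.004 ] 0.14289546386718677 -2.4369816510149835
ring LR [0.5523 0.0627 0.004 ] 0.12891367074620466
marks scene [0.5551 0.1341 0.004 ] [ 0.5503 -0.0075  0.004 ] [0.5527 0.0633 0.004 ] 0.14169734650266796 -1.9391379451179394
lid [0.4791 0.0441 0.104 ] [0.4789 0.1048 0.104 ] [ 0.4793 -0.0166  0.104 ] S [0.4797 0.0486 0.104 ]
bar top [0.478  0.0816 0.151 ] [0.4814 0.0042 0.151 ] [0.4797 0.0429 0.151 ] 0.07752290662455338 2.4981816599283535
bar sc [0.4798 0.086  0.151 ] [0.4819 0.0075 0.151 ] [0.4809 0.0467 0.151 ] 0.07851477453077531 1.5584077110461414
tray [0.644  0.1635 0.01  ]
tray [ 0.6375 -0.0645  0.01  ]
tray [ 0.3902 -0.055   0.01  ]
tray [0.3979 0.171  0.01  ]
```

Both cameras agree to 1–4 mm. The mark centre is about (0.552, 0.063) with yaw −2.2°, and the keg about (0.480, 0.045) with yaw +2°. The distance from keg_left to mark_right comes out at 125 mm, inside the stated range. Next I'll write a planner that gives shifts in tool axes, and use it for the approach.

```bash
cat >> h.py <<'E'
from scipy.spatial.transform import Rotation as Ro
np.set_printoptions(precision=4,suppress=True)
ML,MR=np.array([.5547,.123,.004]),np.array([.5499,.003,.004])
def pose(yawd,P,tip,side,hz=.131,off=0):
    # keg pose with rim point (side +1 left, -1 right) at P, tipped by tip deg on it; returns tool p,R (tool x=keg y, tool z=-keg z)
    K=(Ro.from_euler('z',yawd,degrees=True)*Ro.from_euler('x',-side*tip,degrees=True)).as_matrix()
    p=np.array(P)+K@np.array([0,-side*.06+off,hz-.019+.004-.0])
    return p,np.c_[K[:,1],K[:,0],-K[:,2]]
def delta(p0,R0,p,R): return R0.T@(p-p0),Ro.from_matrix(R0.T@R).as_rotvec(degrees=True)
def cur(): o=ctrl.get_obs();return np.array(o["eef_pos"]),np.array(o["ee_rot"]),o
E
python3 - <<'E'
from h import *
p,R,o=cur();K=Ro.from_euler('z',2,degrees=True).as_matrix()
print(delta(p,R,np.array([.48,.045,.215]),np.c_[K[:,1],K[:,0],-K[:,2]]))
E
```

```text
(array([-0.445 , -0.3886,  0.0159]), array([-0.1133,  0.0579, 70.7089]))
```

```bash
python3 -m inch '[[-0.022,-0.019,0.001,0,0,0,100],[-0.035,-0.030,0.001,0,0,0,100],[-0.036,-0.0315,0.001,0,0,0,100],[-0.036,-0.0315,0.001,0,0,0,100],[-0.036,-0.0315,0.001,0,0,0,100],[-0.036,-0.0315,0.001,0,0,0,100],[-0.036,-0.0315,0.001,0,0,0,100],[-0.036,-0.0315,0.001,0,0,0,100],[-0.036,-0.0315,0.001,0,0,0,100],[-0.036,-0.0315,0.001,0,0,0,100],[-0.036,-0.0315,0.001,0,0,0,100],[-0.036,-0.0315,0.001,0,0,0,100],[-0.028,-0.025,0.001,0,0,0,100],[-0.010,-0.010,0.001,0,0,0,100]]'; python3 -m inch '[[0,0,0,0,0,4,100],[0,0,0,0,0,8,100],[0,0,0,0,0,8,100],[0,0,0,0,0,8,100],[0,0,0,0,0,8,100],[0,0,0,0,0,8,100],[0,0,0,0,0,8,100],[0,0,0,0,0,8,100],[0,0,0,0,0,7,100],[0,0,0,0,0,3.7,100],[0,0,0,0,0,0,100]]'; python3 - <<'E'
from h import *
p,R,o=cur();K=Ro.from_euler('z',2,degrees=True).as_matrix()
print(delta(p,R,np.array([.4797,.0455,.120]),np.c_[K[:,1],K[:,0],-K[:,2]]))
cv2.imwrite("pics/t1.png",cv2.resize(ctrl.get_image("scene")[120:280,210:370,::-1],None,fx=3.5,fy=3.5))
E
```

```text
clock: 1.5
eef_pos: [0.488, 0.0298, 0.2169]
ee_rot: [[-0.954, 0.301, 0.0], [0.301, 0.954, -0.001], [-0.0, -0.001, -1.0]]
force: [0.7, 0.6, 0.5]
gripper_width: 0.995
finger_force: 0.0
clock: 2.6
eef_pos: [0.486, 0.0337, 0.2168]
ee_rot: [[-0.036, 0.999, -0.001], [0.999, 0.036, 0.001], [0.001, -0.001, -1.0]]
force: [0.0, -0.6, 0.3]
gripper_width: 0.999
finger_force: 0.0
(array([ 0.012 , -0.0057,  0.0968]), array([-0.0746, -0.037 ,  0.0739]))
```

View pics/t1.png

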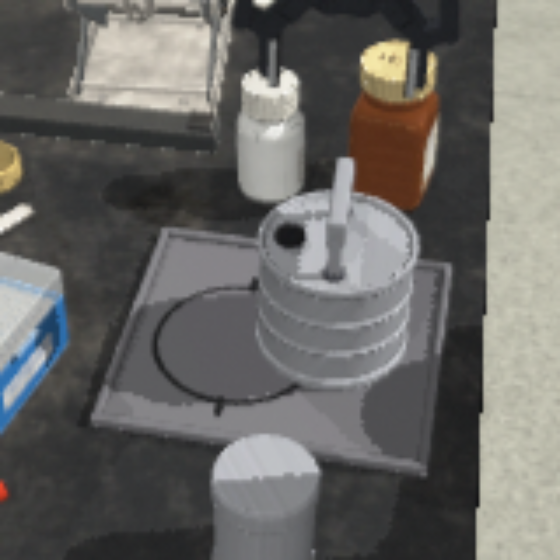

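The fingers stand above and on either side of the bar, straddling it (finger tips near (273,85) and (415,90), bar at (342,210)). I'll go down and grip.

```bash
python3 -m inch '[[0.006,-0.003,0,0,0,0,100],[0.006,-0.003,0.01,0,0,0,100],[0,0,0.022,0,0,0,100],[0,0,0.025,0,0,0,100],[0,0,0.022,0,0,0,100],[0,0,0.014,0,0,0,100],[0,0,0.004,0,0,0,100],[0,0,0,0,0,0,60],[0,0,0,0,0,0,40],[0,0,0,0,0,0,25],[0,0,0,0,0,0,15],[0,0,0,0,0,0,5],[0,0,0,0,0,0,0],[0,0,0,0,0,0,0],[0,0,0,0,0,0,0],[0,0,0,0,0,0,0]]' 110; python3 - <<'E'
from h import *
p,R,o=cur();print(p,R,o["force"],o["moment"],o["gripper_width"],o["finger_force"])
cv2.imwrite("pics/t2.png",cv2.resize(ctrl.get_image("scene")[120:280,210:370,::-1],None,fx=3.5,fy=3.5))
E
```

```text
clock: 4.25
eef_pos: [0.4806, 0.0444, 0.1211]
ee_rot: [[-0.035, 0.999, 0.001], [0.999, 0.035, -0.0], [-0.0, 0.001, -1.0]]
force: [-2.2, -1.0, 6.5]
gripper_width: 0.146
finger_force: 108.2
[0.4806 0.0444 0.1211] [[-0.0351  0.9994  0.0006]
 [ 0.9994  0.0351 -0.0004]
 [-0.0004  0.0006 -1.    ]] [-2.1884 -0.954   6.4933] [-0.1272  0.3134 -0.0138] 0.14637427423342794 108.19404244422913
```

View pics/t2.png

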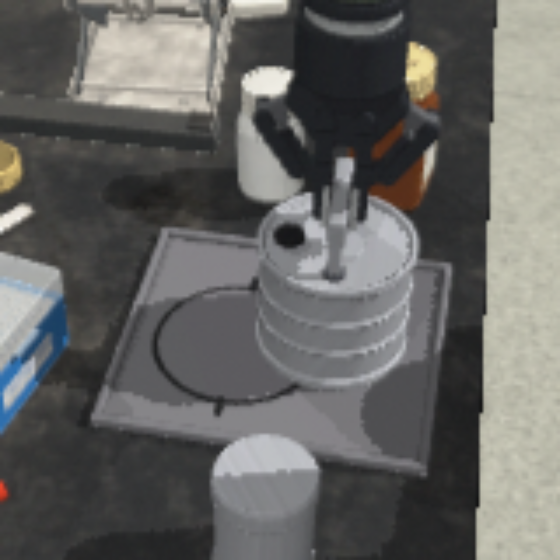

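The bar is gripped: opening 0.146 × 85 ≈ 12 mm, 108 N, with a light downward preload. I'll work out the rows for tipping and swinging.

```bash
python3 - <<'E'
from h import *
H=.1211-.004+.019-.004
P=np.array([.4806,.0456,.004])+Ro.from_euler('z',2,degrees=True).apply([0,.06,0]);print("KL",P)
q=MR-P;print(np.linalg.norm(q[:2]),"yaw target",np.degrees(np.arctan2(q[0],-q[1])))
f=lambda y,t:pose(y,P,t,1,H,-.0012)
print("tip/row1",delta(*f(2,0),*f(2,1)),"8->9",delta(*f(2,8),*f(2,9)))
print("swing/row 2deg",delta(*f(2,10),*f(4,10)))
E
```

```text
KL [0.4785 0.1056 0.004 ]
0.12496543571043801 yaw target 34.84160805808832
tip/row1 (array([ 0.0021,  0.    , -0.0011]), array([-0., -1., -0.])) 8->9 (array([ 0.0021, -0.    , -0.0011]), array([ 0., -1., -0.]))
swing/row 2deg (array([ 0.    ,  0.0014, -0.    ]), array([-0.3473, -0.    , -1.9696]))
```

```bash
python3 -m inch '[[0.0021,0,-0.0011,0,-1,0,0],[0.0021,0,-0.0011,0,-1,0,0],[0.0021,0,-0.0011,0,-1,0,0],[0.0021,0,-0.0011,0,-1,0,0],[0.0021,0,-0.0011,0,-1,0,0],[0.0021,0,-0.0011,0,-1,0,0],[0.0021,0,-0.0011,0,-1,0,0],[0.0021,0,-0.0011,0,-1,0,0],[0.0021,0,-0.0011,0,-1,0,0],[0.0021,0,-0.0011,0,-1,0,0],[0,0,0,0,0,0,0],[0,0,0,0,0,0,0]]'; python3 - <<'E'
from h import *
p,R,o=cur();print(o["moment"])
cv2.imwrite("pics/t3.png",cv2.resize(ctrl.get_image("scene")[120:280,210:370,::-1],None,fx=3.5,fy=3.5))
E
```

```text
clock: 5.5
eef_pos: [0.4795, 0.0667, 0.1294]
ee_rot: [[-0.035, 0.999, 0.006], [0.984, 0.035, -0.173], [-0.173, -0.0, -0.985]]
force: [1.6, -2.4, 1.6]
gripper_width: 0.147
finger_force: 107.6
[-0.4975 -0.3693 -0.002 ]
```

View pics/t3.png

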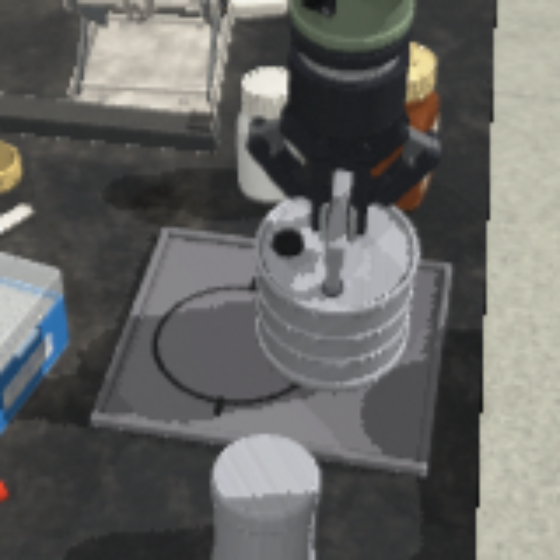

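The picture shows the keg tilted, with its left bottom edge still on the floor near (335,383) and the lid leaning toward the camera. Forces are low, so I'll swing it.

```bash
python3 -m inch '[[0,0.0014,0,-0.35,0,-1.97,0],[0,0.0014,0,-0.35,0,-1.97,0],[0,0.0014,0,-0.35,0,-1.97,0],[0,0.0014,0,-0.35,0,-1.97,0],[0,0.0014,0,-0.35,0,-1.97,0],[0,0.0014,0,-0.35,0,-1.97,0],[0,0.0014,0,-0.35,0,-1.97,0],[0,0.0014,0,-0.35,0,-1.97,0]]';python3 -m inch '[[0,0.0014,0,-0.35,0,-1.97,0],[0,0.0014,0,-0.35,0,-1.97,0],[0,0.0014,0,-0.35,0,-1.97,0],[0,0.0014,0,-0.35,0,-1.97,0],[0,0.0014,0,-0.35,0,-1.97,0],[0,0.0014,0,-0.35,0,-1.97,0],[0,0.0014,0,-0.35,0,-1.97,0],[0,0.0014,0,-0.35,0,-1.97,0],[0,0,0,0,0,0,0],[0,0,0,0,0,0,0]]'; python3 - <<'E'
from h import *
p,R,o=cur();print(o["moment"])
H=.1361-.004;P=np.array([.4785,.1056,.004])
print(delta(p,R,*pose(34.8,P,10,1,H,-.0012)))
a=ctrl.get_image("scene")[120:280,210:370,::-1];b=ctrl.get_image("top")[162:258,270:360,::-1]
cv2.imwrite("pics/t4.png",np.hstack([cv2.resize(a,(400,400)),cv2.resize(b,(375,400))]))
E
```

```text
clock: 6.35
eef_pos: [0.4899, 0.0686, 0.1291]
ee_rot: [[-0.305, 0.951, 0.052], [0.937, 0.31, -0.163], [-0.171, -0.001, -0.985]]
force: [-0.0, -0.7, 2.0]
gripper_width: 0.143
finger_force: 107.6
clock: 7.35
eef_pos: [0.4997, 0.0733, 0.129]
ee_rot: [[-0.55, 0.83, 0.095], [0.817, 0.558, -0.142], [-0.171, -0.0, -0.985]]
force: [-1.9, -0.0, 0.6]
gripper_width: 0.147
finger_force: 107.7
[ 0.3803  0.453  -0.0116]
(array([-0.0015,  0.001 , -0.0007]), array([-0.1639, -0.1406, -0.8493]))
```

View pics/t4.png

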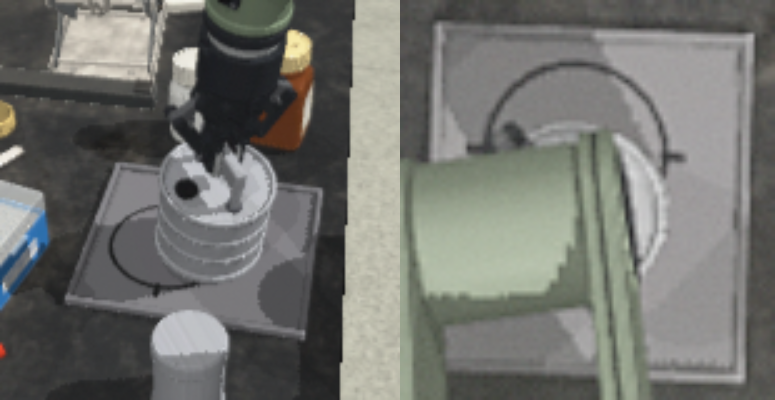

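The keg is still tipped and has swung: in the top view its right edge is at (665,215), just below the right index bar (680,157). I'll apply the small remaining correction, plus 4 mm toward the right mark, then set it down.

```bash
python3 -m inch '[[-0.002,0.0005,0,-0.08,-0.07,-0.4,0],[-0.002,0.0005,0,-0.08,-0.07,-0.45,0],[-0.0015,0,0,0,0,0,0],[0,0,0,0,0,0,0],[0,0,0,0,0,0,0]]'; python3 -m inch '[[-0.0021,0,0.0011,0,1,0,0],[-0.0021,0,0.0011,0,1,0,0],[-0.0021,0,0.0011,0,1,0,0],[-0.0021,0,0.0011,0,1,0,0],[-0.0021,0,0.0011,0,1,0,0],[-0.0021,0,0.0011,0,1,0,0],[-0.0021,0,0.0011,0,1,0,0],[-0.0021,0,0.0011,0,1,0,0],[-0.0021,0,0.0011,0,1,0,0],[-0.0021,0,0.0011,0,1,0,0],[0,0,0,0,0,0,0]]'; python3 - <<'E'
from h import *
p,R,o=cur();print(o["moment"])
y=np.degrees(np.arctan2(R[1,1],R[0,1]));print("yaw",y,"tilt",np.degrees(np.arcsin(R[2,0])))
u=np.array([R[0,0],R[1,0],0]);c=np.r_[p[:2],0]+.0012*u;print("KR est",c-.06*u,"KL",c+.06*u)
H=.1361-.004;f=lambda y,t:pose(y,MR,t,-1,H,-.0012)
print("tip/row",delta(*f(34,0),*f(34,1)));print("swing -2",delta(*f(34,10),*f(32,10)))
E
```

```text
clock: 7.95
eef_pos: [0.5041, 0.0685, 0.1297]
ee_rot: [[-0.563, 0.82, 0.1], [0.807, 0.572, -0.145], [-0.176, -0.001, -0.984]]
force: [0.3, -0.3, -6.4]
gripper_width: 0.149
finger_force: 107.1
clock: 9.05
eef_pos: [0.5177, 0.0502, 0.1216]
ee_rot: [[-0.571, 0.821, 0.002], [0.821, 0.571, -0.002], [-0.003, 0.001, -1.0]]
force: [1.1, 0.4, -6.7]
gripper_width: 0.14
finger_force: 107.2
[-0.0007 -0.0382 -0.0251]
yaw 34.83715872490503 tilt -0.14772398504907058
KR est [0.5513 0.0019 0.    ] KL [0.4827 0.1004 0.    ]
tip/row (array([-0.0021, -0.    , -0.001 ]), array([ 0.,  1., -0.]))
swing -2 (array([-0.    ,  0.0013, -0.    ]), array([-0.3473, -0.    ,  1.9696]))
```

Dead reckoning puts keg_right within 2 mm of its mark. The tool is carrying most of the weight, so I'll press down 1 mm and tip onto the right rim.

```bash
python3 -m inch '[[0,0,0.001,0,0,0,0],[0,0,0.0,0,0,0,0]]'; python3 -m inch '[[-0.0021,0,-0.001,0,1,0,0],[-0.0021,0,-0.001,0,1,0,0],[-0.0021,0,-0.001,0,1,0,0],[-0.0021,0,-0.001,0,1,0,0],[-0.0021,0,-0.001,0,1,0,0],[-0.0021,0,-0.001,0,1,0,0],[-0.0021,0,-0.001,0,1,0,0],[-0.0021,0,-0.001,0,1,0,0],[-0.0021,0,-0.001,0,1,0,0],[-0.0021,0,-0.001,0,1,0,0],[0,0,0,0,0,0,0],[0,0,0,0,0,0,0]]'; python3 - <<'E'
from h import *
p,R,o=cur();print(o["moment"])
H=.1361-.004;print(delta(p,R,*pose(34.8,[.5513,.0019,.004],10,-1,H,-.0012)))
a=ctrl.get_image("scene")[120:280,210:370,::-1];b=ctrl.get_image("top")[162:258,270:360,::-1]
cv2.imwrite("pics/t5.png",np.hstack([cv2.resize(a,(400,400)),cv2.resize(b,(375,400))]))
E
```

```text
clock: 9.25
eef_pos: [0.5177, 0.0506, 0.1214]
ee_rot: [[-0.572, 0.82, 0.003], [0.82, 0.572, -0.003], [-0.004, 0.001, -1.0]]
force: [-0.0, -2.3, -3.2]
gripper_width: 0.138
finger_force: 107.7
clock: 10.45
eef_pos: [0.5301, 0.0329, 0.1295]
ee_rot: [[-0.564, 0.82, -0.096], [0.808, 0.572, 0.141], [0.17, 0.002, -0.985]]
force: [-2.9, 2.9, 3.6]
gripper_width: 0.147
finger_force: 108.7
[ 0.5651  0.4562 -0.0153]
(array([ 0.    , -0.0003, -0.0001]), array([0.0847, 0.1835, 0.0872]))
```

View pics/t5.png

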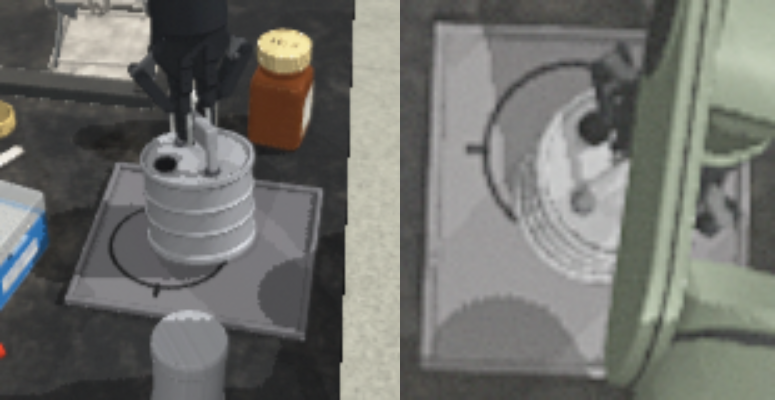

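The keg now leans onto its right rim, with its left side raised (the body shows at (520–610, 190–280) in the top view). I'll swing it clockwise by about 37°.

```bash
python3 -m inch '[[0,0.0013,0,-0.35,0,1.97,0],[0,0.0013,0,-0.35,0,1.97,0],[0,0.0013,0,-0.35,0,1.97,0],[0,0.0013,0,-0.35,0,1.97,0],[0,0.0013,0,-0.35,0,1.97,0],[0,0.0013,0,-0.35,0,1.97,0],[0,0.0013,0,-0.35,0,1.97,0],[0,0.0013,0,-0.35,0,1.97,0],[0,0.0013,0,-0.35,0,1.97,0]]';python3 -m inch '[[0,0.0013,0,-0.35,0,1.97,0],[0,0.0013,0,-0.35,0,1.97,0],[0,0.0013,0,-0.35,0,1.97,0],[0,0.0013,0,-0.35,0,1.97,0],[0,0.0013,0,-0.35,0,1.97,0],[0,0.0013,0,-0.35,0,1.97,0],[0,0.0013,0,-0.35,0,1.97,0],[0,0.0013,0,-0.35,0,1.97,0],[0,0.0013,0,-0.35,0,1.97,0],[0,0.0007,0,-0.17,0,1,0],[0,0,0,0,0,0,0],[0,0,0,0,0,0,0]]'; python3 - <<'E'
from h import *
p,R,o=cur();print(o["moment"])
H=.1361-.004;print(delta(p,R,*pose(-2.2,MR,10,-1,H,-.0012)))
E
```

```text
clock: 11.45
eef_pos: [0.5411, 0.0376, 0.1293]
ee_rot: [[-0.286, 0.957, -0.045], [0.943, 0.289, 0.162], [0.168, 0.004, -0.986]]
force: [0.2, 2.2, 2.7]
gripper_width: 0.144
finger_force: 108.4
clock: 12.65
eef_pos: [0.5532, 0.0391, 0.1292]
ee_rot: [[0.035, 0.999, 0.012], [0.985, -0.037, 0.17], [0.17, 0.006, -0.985]]
force: [1.5, -1.9, -1.2]
gripper_width: 0.141
finger_force: 108.1
[-0.8552 -0.6088 -0.019 ]
(array([ 0.0014, -0.0019, -0.0001]), array([0.3064, 0.2127, 0.1445]))
```

```bash
python3 -m inch '[[0.0007,-0.001,0,0.15,0.1,0.07,0],[0.0007,-0.0009,0,0.15,0.1,0.07,0],[0,0,0,0,0,0,0],[0.0021,0,0.001,0,-1,0,0],[0.0021,0,0.001,0,-1,0,0],[0.0021,0,0.001,0,-1,0,0],[0.0021,0,0.001,0,-1,0,0],[0.0021,0,0.001,0,-1,0,0],[0.0021,0,0.001,0,-1,0,0],[0.0021,0,0.001,0,-1,0,0],[0.0021,0,0.001,0,-1,0,0],[0.0021,0,0.001,0,-1,0,0],[0.0021,0,0.001,0,-1,0,0],[0,0,0,0,0,0,0],[0,0,0,0,0,0,0]]'; python3 - <<'E'
from h import *
p,R,o=cur();print(o["moment"])
H=.1361-.004;print(delta(p,R,*pose(-2.2,MR,0,-1,H,-.0012)))
E
```

```text
clock: 14.15
eef_pos: [0.5505, 0.0644, 0.1214]
ee_rot: [[0.039, 0.999, -0.004], [0.999, -0.039, 0.004], [0.004, -0.004, -1.0]]
force: [-1.3, 0.6, -0.4]
gripper_width: 0.147
finger_force: 108.2
[-0.0066  0.187  -0.04  ]
(array([-0.0026,  0.0018,  0.0003]), array([-0.2461, -0.2113, -0.0226]))
```

The keg should be about 3 mm from its place by dead reckoning, and the force on the tool is near zero. I'll release, retreat and look.

```bash
python3 -m inch '[[0,0,0,0,0,0,25],[0,0,0,0,0,0,40],[0,0,0,0,0,0,60],[0,0,0,0,0,0,80],[0,0,0,0,0,0,80],[0,0,-0.01,0,0,0,80],[0,0,-0.02,0,0,0,80],[0,0,-0.03,0,0,0,80],[0,0,-0.03,0,0,0,80],[0,0,-0.02,0,0,0,80],[0,-0.04,0,0,0,0,80],[0,-0.04,0,0,0,0,80],[0,-0.04,0,0,0,0,80],[0,-0.02,0,0,0,0,80],[0,0,0,0,0,0,80]]'; python3 - <<'E'
from h import *
a=ctrl.get_image("scene")[150:270,230:350,::-1];b=ctrl.get_image("top")[162:258,270:360,::-1]
cv2.imwrite("pics/t6.png",np.hstack([cv2.resize(a,(400,400),interpolation=2),cv2.resize(b,(375,400),interpolation=2)]))
E
```

```text
clock: 15.65
eef_pos: [0.4095, 0.069, 0.2324]
ee_rot: [[0.038, 0.999, -0.002], [0.999, -0.038, 0.002], [0.002, -0.002, -1.0]]
force: [-0.1, 0.2, 0.2]
gripper_width: 0.798
finger_force: 0.0
```

View pics/t6.png

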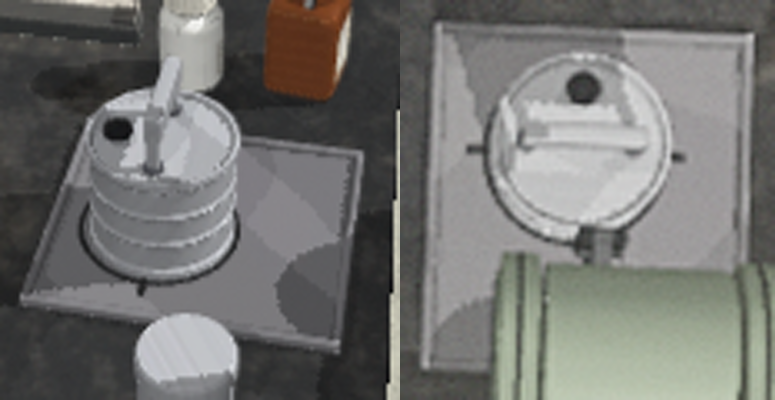

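The keg stands upright in the ring, in line with the index bars. In the top view its lid spans x 487–675 and y 50–240, and the bar runs from (520,133) to (645,138). I'll check this numerically and hand in.

```bash
python3 - <<'E'
from h import *
s=90/375
g=lambda x,y,z:ray("top",(270+(x-400+.5)*s-.5,162+(y+.5)*96/400-.5),z)
c=g(581,145,.104);L,R=g(522,133,.151),g(646,138,.151);print(c,(L+R)/2,yaw(L,R),(ML+MR)/2)
if np.linalg.norm((c-(ML+MR)/2)[:2])<.008: print(ctrl.hand_in())
E
```

```text
[0.5473 0.0644 0.104 ] [0.5484 0.0651 0.151 ] -2.1510515068498486 [0.5523 0.063  0.004 ]
the job is handed in; nothing more can be done
None
```

The job is handed in. The keg was walked in two rim steps onto its ring, stands upright and released about 5 mm from the ring's centre with the bar in line, and I saw no contact with the bystanders.

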